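# Refit the plunger rod of a metering syringe and seat its piston

### The arm

A 6-joint arm with a two-finger parallel gripper is mounted at the origin on a cart in front of the work surface, level with it; the furniture and walls round the work are solid. World frame = base frame: x ahead of the robot, y to its left, z up, the work surface at z = 0. Lengths are in m, angles in degrees, forces in N, time in s.
With the tool pointing down it reaches from about 0.25 to 0.775 m from the base axis. Payload 8.9 kg.
Tool frame: the origin (TCP) lies on the centre line of the jaws, within the pads' length; the fingertips stand arm.tips_ahead ahead of it and the grasp point (between the pads) lies 5 mm behind it (arm.tips_ahead is the distance from the TCP to the fingertips, in m); z points along the fingers, y is the line along which they close (so a half turn about z gives the same grasp; the last joint's range is limited). The gripper opens to 85 mm and grips with 20 to 120 N. Pads are 22 mm wide; open, the fingers measure 114 mm over their backs; the gripper's body (76 mm by 85 mm) begins 54 mm behind the grasp point. The pads swing forward as they close: fully open they stand 13 mm farther back than shut.
Start: joints at [-80.289, 16.656, -8.789, 64.555, 0, 82.019], TCP at [0.16, -0.5, 0.206] pointing down, gripper open.
Joint ranges: [-144.48, 144.48], [-52.06, 99.96], [-74.48, 78.29], [-112.23, 115.85], [-86.99, 84.42], [-180, 180]. Speed limits (degrees/s): [127.2, 127.2, 159.86, 180, 180, 180].

### API

Orientations are given as a 3x3 rotation matrix whose columns are the frame's x, y, z axes.
In Python, from rig import arm, cams gives the robot as it stands.
- The arm moves only by the tool play_rows, never from a script. Its argument "moves" is a list of rows, each an object of numbers: "dx", "dy", "dz": the shift along the tool's x, y, z in cm; "rx", "ry", "rz": the turn, a rotation vector about the tool's x, y, z in degrees; "grip": the finger opening in cm, from 0 to 8.54. In form: [{"dx": .., "dy": .., "dz": .., "rx": .., "ry": .., "rz": .., "grip": ..}, ...]. A call has 1 to 20 rows; each row shifts and turns the commanded pose from where the row before left it, along the tool's axes as they then stand; what a row does not reach is not made up. A row lasts 1/8 s, in which the tool goes at most 62.5 mm and 10.7 degrees, less where a joint would pass 70% of its speed; a pose out of reach is approached as far as the arm can. A call is refused whole if a number of a shift passes 6.25 or a number of a turn 10.7, either way. A call with a gripper value outside its range is refused whole. The fingers move at their own pace and stop on an object; "newtons" is the grip in N (left out, the last holds). Time passes only in rows, so rows that do not move let the fingers close. It gives the time, the measured TCP pose, the force, the opening and the grip force at its end, in the units of the state.
- arm.state(): the state, without advancing time (a new reading comes with each control period).
- cams.get_image(name): name is "scene" or "top" or "wrist"; returns the picture (420x560x3 uint8, red, green, blue); there is no depth.
- cams.camera_params(name): a dict with "mtx" (3x3 intrinsics, pixels), "rvec" (rotation vector, rad) and "tvec" (3), from world to camera coordinates, as OpenCV has them. Camera axes: x right, y down, z forward; pixel columns grow to the right and rows downward; lengths in m; the calibration is good to about 2 mm. A picture is of the moment at which its call begins: read the wrist's pose just before it. camera_params takes no time and is no camera call; for the wrist camera it gives the pose at the moment of the call.
- arm.close_job(): hands the job in; it is judged then, once.
The state is a dict: "time": time; "joints": joint angles; "joint_velocities": joint speeds; "effort": joint torques, N m; "tool_pos": TCP position; "tcp_rot": TCP orientation; "ft_force": force on the tool from outside, world axes, zero at the start; "moment": the same for the moment, N m; "gripper_width": opening from 0.0 (shut) to 1.0 (fully open); "gripper_force": force on a finger pad.
Only numpy, scipy, OpenCV 4.12 (cv2) and the standard library are available. Lean on these libraries where they do the work, as an engineer would, in place of code of your own. Each camera call takes 0.05 s, during which the arm holds its last target. There are 200 camera calls.

### The job

Put the rinsed metal plunger rod back into the glass syringe: feed its white tip straight into the black collar until it is well started, let go, take hold again further back, and push the black rubber piston down the glass until it is fully home on the end plug. Press it there for about a second with roughly 15 N (the piston must never feel more than 25 N, and do not force the syringe sideways), then let go, leaving the rod in place and everything else where it stands.

Things in the scene. Friction and masses are not known exactly. Their poses are not given: they have to be found in the camera images.
- syringe: Metering syringe in its grey bench stand, fixed. Origin on the worktop right under the mouth's centre; x axis points level into the bore (pushing direction), z up. Bore axis 65 mm above the worktop. Black collar (44 mm wide, 30 mm long), glass barrel (29 mm wide), white nose, thin stem. Stand 86 mm wide, from 8 mm behind the mouth face; its screws reach 83 mm height from 13 mm behind the mouth
- mouth (a point): centre of the mouth, on the bore's axis in the plane of the collar's face; axes as the syringe's. The mouth is a funnel 34 mm wide at the face, narrowing over 14 mm to a guide hole 21.6 mm wide and 16 mm long; behind that the glass bore is 22 mm wide
- piston (a joint): travel of the black rubber piston (m), 0.105 = home on the white end plug. The plug is set by hand and its place differs each time: with the piston home its rear face is 140 to 156 mm in from the mouth (not measured: feel for it). The piston starts at 0 to 0.02, drags at about 6 N, stays where it is left; its rear face is soft rubber that yields 1 mm per 7 N
- rod: the loose plunger rod as a body; origin at rod_mid. It weighs about 0.14 kg. Let go part-way in, its tail sags a few mm
- rod_mid (a point): centre of the plunger rod: straight metal, 20 mm diameter, 203 mm long; x axis along it to the tip. White tip at +100 mm (last 4.5 mm tapered to 14 mm), black thumb disc 30 mm wide at -95 to -103 mm. With the piston home, 39 to 55 mm of metal and the disc stay outside the mouth
- rod_tip (a point): centre of the rod's tip face; x axis out along the rod
- rest: fixed blue plastic rest; the rod lies level on it, axis 46 mm above the worktop. Origin on the worktop under the rod's middle, x axis towards its tip. V fork at +58 to +70 mm; a gutter with sides about as high as the rod's axis from -90 to -28 mm, so fingers reach the rod's sides only from -28 to +58 mm. Tray 74 mm wide below, rim 14 mm high
- wash_bottle: bystander: white bottle with red cap, 68 mm wide, 164 mm high
- beaker_small: bystander: small glass beaker, 56 mm wide, 66 mm high
- vial_b: bystander: squat amber jar with gold lid, 39 mm wide, 64 mm high
- lab_timer: bystander: round-faced interval timer, 62 x 100 x 114 mm
- tape_1: bystander: roll of tape lying flat, 96 mm wide, 25 mm high
- nose (a point): centre of the white nose's end face, on the bore's axis 200 mm from the mouth; axes as the syringe's

How it is judged (in metres and radians):
On the way, in this order (a step that is already met when the one before it is completed fails the run):
1. the rod is started straight: its tip at least 35 mm inside the bore (x of rod_tip in the frame of mouth above 0.035 m and angle between the x axis of rod and the x axis of syringe, either way round below 0.09 rad and y of rod_tip in the frame of mouth between -0.005 and 0.005 m and z of rod_tip in the frame of mouth between -0.005 and 0.005 m), for 0.1 s.
2. the rod is let go and rests in the bore, its tip 40 to 115 mm inside the mouth (x of rod_tip in the frame of mouth between 0.04 and 0.115 m and contact force between the fingers and rod below 0.1 N and linear speed of rod below 0.02 m/s), for 0.15 s.
3. with the rod the piston is pushed home and pressed there with at least 10 N for half a second (value of joint piston above 0.1035 m and contact force between rod and piston above 10 N), for 0.5 s.
At the end, for the whole second after the job is handed in: The piston is home (joint above 0.1035), the rod lies in the bore in line with it within 0.05 rad, its tip more than 133 mm in from the mouth, at rest and released (value of joint piston above 0.1035 m and x of rod_tip in the frame of mouth above 0.133 m and y of rod_tip in the frame of mouth between -0.005 and 0.005 m and z of rod_tip in the frame of mouth between -0.005 and 0.005 m and angle between the x axis of rod and the x axis of syringe, either way round below 0.05 rad and linear speed of rod below 0.01 m/s and contact force between the fingers and rod below 0.1 N); the robot touches nothing.
It fails at once if the piston is pressed with more than 25 N (contact force between anything else and piston above 25 N).
It fails at once if the syringe is pressed or forced sideways with more than 40 N (contact force between anything else and syringe above 40 N).
It fails at once if a bystander is moved by more than 30 mm (distance of any of wash_bottle, beaker_small, vial_b, lab_timer, tape_1 from where it was at the start of the episode above 0.03 m).
It also fails if it takes over 72 s, if anything falls off the work surface, if the arm or the gripper's body presses on something with over 40 N, if the wrist force passes 120 N, or if a joint passes its speed limit or range.

## Working session

There is one attempt and no reset: what is moved stays moved. The work goes in short steps, Python scripts to look and compute and a tool call to move; the robot and the scene stay as the last step left them, time stands still between calls to the robot, and variables do not carry over. Pictures are saved under pics/ and viewed, at most 10 in all, crops included, and the job is handed in when it is done.

Besides the shell and the picture viewer there is one more tool, called after ">>>" as name(argument=value, ...) on one line, values as JSON. play_rows: Moves the arm, as the interface text tells. Its arguments: {"type":"object","properties":{"moves":{"type":"array"},"newtons":{"type":"number"}},"required":["moves"]}

```bash
ls; mkdir -p pics; python3 - <<'E'
from rig import arm,cams
import cv2
print(arm.tips_ahead, arm.state())
for n in("scene","top"):
    cv2.imwrite(f"pics/{n}0.png",cams.get_image(n)[:,:,::-1]); print(cams.camera_params(n))
E
```

```text
pics
0.014 {'time': 0.0, 'joints': array([-8.02905252e+01,  1.66900391e+01, -8.82855953e+00,  6.45554304e+01,
        1.57770529e-03,  8.20198178e+01]), 'joint_velocities': array([ 0.16094911,  0.05508369, -0.0448027 ,  0.03492072,  0.09080466,
       -0.05885965]), 'effort': array([-2.16763088e-03, -5.37142539e+01,  3.31371331e+01,  1.59306941e-02,
       -4.94564483e-04, -7.07344753e-06]), 'tool_pos': array([ 0.15947271, -0.4997186 ,  0.20503861]), 'tcp_rot': array([[ 9.52716375e-01,  3.03860944e-01, -1.90765525e-04],
       [ 3.03860933e-01, -9.52715540e-01,  1.27818579e-03],
       [ 2.06645460e-04, -1.27571472e-03, -9.99999165e-01]]), 'ft_force': array([-0.20441296, -0.17624207, -0.40213054]), 'moment': array([ 0.0303541 , -0.01313692,  0.01108785]), 'gripper_force': 0.0, 'gripper_width': 0.9966215785299141}
{'mtx': array([[438.27135379,   0.        , 272.34693277],
       [  0.        , 438.27135379, 203.00184858],
       [  0.        ,   0.        ,   1.        ]]), 'rvec': array([ 0.740355  , -2.67659691,  0.97557922]), 'tvec': array([0.45161458, 0.26593325, 0.98423565])}
{'mtx': array([[418.09639857,   0.        , 283.86305534],
       [  0.        , 418.09639857, 205.06096722],
       [  0.        ,   0.        ,   1.        ]]), 'rvec': array([ 1.99603851, -2.23493829,  0.22530113]), 'tvec': array([0.03585059, 0.55219992, 1.29220984])}
```

View pics/scene0.png

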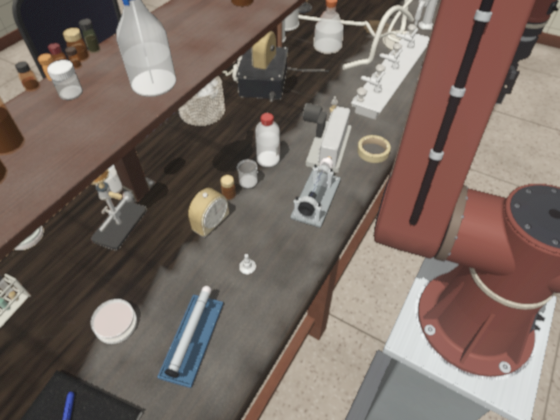

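View pics/top0.png

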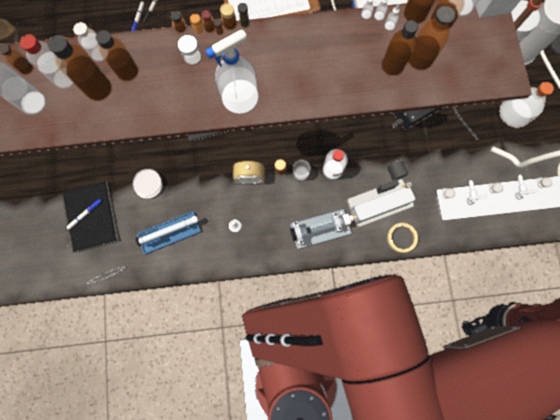

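The scene view shows the rod on the blue rest (190,335) with its tip at (207,290), and the syringe mouth at about (308,208). The top view shows the rest at (168,233) and the syringe at (320,229), with a small white item between them at (235,226). I'll crop and enlarge both.

```bash
cat > h.py <<'E'
import numpy as np, cv2
from rig import arm,cams
def ray(n,uv,P=None):
    p=P or cams.camera_params(n); R=cv2.Rodrigues(p["rvec"])[0]
    c=-R.T@np.ravel(p["tvec"]); d=R.T@np.linalg.inv(p["mtx"])@np.array([uv[0],uv[1],1.]); return c,d/np.linalg.norm(d)
def onz(n,uv,z,P=None):
    c,d=ray(n,uv,P); return c+d*(z-c[2])/d[2]
def tri(rs):
    A=sum(np.eye(3)-np.outer(d,d) for c,d in rs); b=sum((np.eye(3)-np.outer(d,d))@c for c,d in rs); return np.linalg.solve(A,b)
def proj(n,X,P=None):
    p=P or cams.camera_params(n); return cv2.projectPoints(np.float64(X).reshape(-1,1,3),p["rvec"],p["tvec"],p["mtx"],None)[0][:,0]
E
python3 - <<'E'
from h import *
s=cv2.imread("pics/scene0.png");t=cv2.imread("pics/top0.png")
a=cv2.resize(s[150:390,140:360],None,fx=2.5,fy=2.5,interpolation=cv2.INTER_CUBIC)
b=cv2.resize(t[170:260,125:425],None,fx=2.6,fy=2.6,interpolation=cv2.INTER_CUBIC)
cv2.imwrite("pics/sc.png",a);cv2.imwrite("pics/tc.png",b)
for n,i in(("scene",s),("top",t)):
    h=cv2.cvtColor(i,cv2.COLOR_BGR2HSV); m=cv2.inRange(h,(95,120,40),(120,255,255))
    c=max(cv2.findContours(m,0,2)[0],key=cv2.contourArea) 
    for c in sorted(cv2.findContours(m,0,2)[0],key=cv2.contourArea)[-3:]:
        r=cv2.minAreaRect(c);print(n,r); print([onz(n,q,0.01).round(3) for q in cv2.boxPoints(r)])
print(onz("top",(235,226),.0))
E
```

```text
scene ((125.5, 2.0), (4.0, 5.0), 90.0)
[array([ 1.783, -0.755,  0.01 ]), array([ 1.763, -0.766,  0.01 ]), array([ 1.736, -0.737,  0.01 ]), array([ 1.756, -0.726,  0.01 ])]
scene ((68.06757354736328, 405.5946044921875), (7.891151428222656, 28.44102668762207), 9.462321281433105)
[array([0.633, 0.62 , 0.01 ]), array([0.666, 0.578, 0.01 ]), array([0.65 , 0.572, 0.01 ]), array([0.618, 0.613, 0.01 ])]
top ((94.25408935546875, 204.2048797607422), (5.505586624145508, 15.748537063598633), 50.19443130493164)
[array([0.63 , 0.628, 0.01 ]), array([0.66 , 0.587, 0.01 ]), array([0.644, 0.576, 0.01 ]), array([0.614, 0.617, 0.01 ])]
top ((166.05172729492188, 223.87930297851562), (3.156820297241211, 59.2368049621582), 68.19859313964844)
[array([0.522, 0.461, 0.01 ]), array([0.575, 0.276, 0.01 ]), array([0.565, 0.272, 0.01 ]), array([0.511, 0.457, 0.01 ])]
top ((170.94532775878906, 237.86077880859375), (9.207789421081543, 59.43512725830078), 68.5522689819336)
[array([0.484, 0.451, 0.01 ]), array([0.535, 0.265, 0.01 ]), array([0.506, 0.256, 0.01 ]), array([0.455, 0.441, 0.01 ])]
[0.51186531 0.14191084 0.        ]
```

View pics/sc.png

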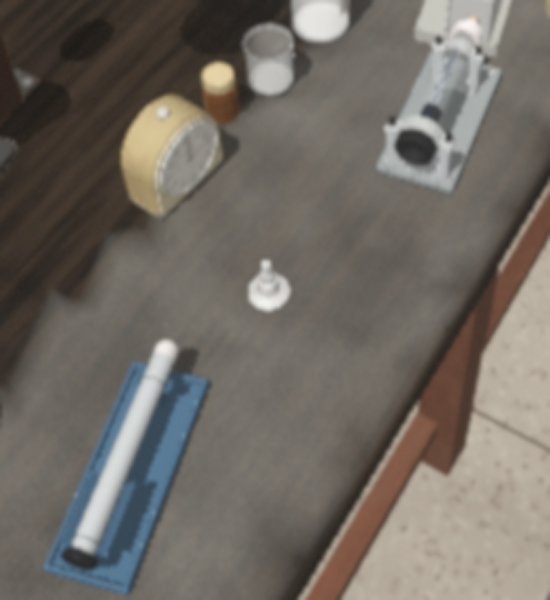

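View pics/tc.png

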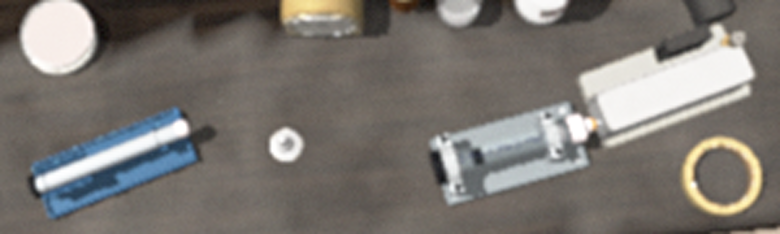

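The crops give these full-image pixels:

| Point | Scene | Top |
|---|---|---|
| Rod tip | (206.8,288) | (197,218.5) |
| Tail disc | (172,372) | (139,241) |
| Mouth | (306,208.8) | (293,231.5) |
| Nose | (328,159) | (353,217.7) |

A small white piece stands between the rest and the syringe.

```bash
python3 - <<'E'
from h import *
P={"tip":((206.8,288),(197,218.5),.046),"tail":((172,372),(138.8,241.2),.046),"mouth":((306,208.8),(292.7,231.5),.065),"nose":((328,158.8),(353,217.7),.065)}
r={}
for k,(a,b,z) in P.items():
    print(k,tri([ray("scene",a),ray("top",b)]).round(4),onz("scene",a,z).round(4),onz("top",b,z).round(4)); r[k]=(onz("scene",a,z)+onz("top",b,z))/2
for a,b in(("tail","tip"),("mouth","nose")):
    d=r[b]-r[a];print(a,np.linalg.norm(d),np.degrees(np.arctan2(d[1],d[0])))
s=arm.state();p=cams.camera_params("wrist");R=cv2.Rodrigues(p["rvec"])[0];c=-R.T@np.ravel(p["tvec"])
print("cam in tool",s["tcp_rot"].T@(c-s["tool_pos"]),"\n",s["tcp_rot"].T@R.T)
print(p["mtx"])
E
```

```text
tip [0.5434 0.2573 0.0483] [0.546  0.2568 0.046 ] [0.5424 0.257  0.046 ]
tail [0.4895 0.4454 0.0519] [0.4923 0.4446 0.046 ] [0.4899 0.4471 0.046 ]
mouth [ 0.4588 -0.0455  0.0687] [ 0.4563 -0.049   0.065 ] [ 0.463  -0.0445  0.065 ]
nose [ 0.4869 -0.2394  0.0674] [ 0.4899 -0.2413  0.065 ] [ 0.4853 -0.2404  0.065 ]
tail 0.19625503435236044 -74.30058314637986
mouth 0.19608528547151577 -81.80781247651024
cam in tool [ 8.26391366e-02  6.78863217e-05 -1.68197456e-01] 
 [[-1.07747648e-03 -9.45790915e-01 -3.24774359e-01]
 [ 9.99998814e-01 -1.37651310e-03  6.90997844e-04]
 [-1.10059564e-03 -3.24773230e-01  9.45791276e-01]]
[[320.74673964   0.         284.02322655]
 [  0.         320.74673964 205.56858654]
 [  0.           0.           1.        ]]
```

>>> play_rows(moves=[{"rz":-10.5,"dz":-0.5},{"rz":-10.5,"dz":-0.5},{"rz":-10.5,"dz":-0.5},{"rz":-10.5,"dz":-0.5},{"rz":-10.5,"dz":-0.5},{"rz":-10.5},{"rz":-10.5},{"rz":-10.5},{"rz":-4.0},{}])

```text
validation failed for argument at $.mo...
```

```bash
cat >> h.py <<'E'
def go(target,yaw=None):
    """tool-frame shift (cm) and rz (deg) to TCP target, tool x yaw"""
    s=arm.state(); R=s["tcp_rot"]; print("t",round(s["time"],2),"tcp",s["tool_pos"].round(4),"d cm",(R.T@(np.array(target)-s["tool_pos"])*100).round(2))
    if yaw is not None:
        Rt=np.array([[np.cos(yaw),np.sin(yaw),0],[np.sin(yaw),-np.cos(yaw),0],[0,0,-1.]])
        print("rotvec",np.degrees(cv2.Rodrigues(R.T@Rt)[0].ravel()).round(2))
    print("F",s["ft_force"].round(2),"grip",s["gripper_force"],s["gripper_width"])
E
python3 -c "
from h import *
go([.517,.352,.23],np.radians(105.7))"
```

```text
t 0.1 tcp [ 0.1595 -0.4997  0.2051] d cm [ 59.95 -70.28  -2.4 ]
rotvec [-5.000e-02 -6.000e-02 -8.801e+01]
F [ 0.25 -0.55 -0.73] grip 0.0 1.000093556399434
```

>>> play_rows(moves=[{"dx":0,"dy":0,"dz":-0.5,"rx":0,"ry":0,"rz":-10.5,"grip":8.5},{"dx":0,"dy":0,"dz":-0.5,"rx":0,"ry":0,"rz":-10.5,"grip":8.5},{"dx":0,"dy":0,"dz":-0.5,"rx":0,"ry":0,"rz":-10.5,"grip":8.5},{"dx":0,"dy":0,"dz":-0.5,"rx":0,"ry":0,"rz":-10.5,"grip":8.5},{"dx":0,"dy":0,"dz":-0.5,"rx":0,"ry":0,"rz":-10.5,"grip":8.5},{"dx":0,"dy":0,"dz":0,"rx":0,"ry":0,"rz":-10.5,"grip":8.5},{"dx":0,"dy":0,"dz":0,"rx":0,"ry":0,"rz":-10.5,"grip":8.5},{"dx":0,"dy":0,"dz":0,"rx":0,"ry":0,"rz":-10.5,"grip":8.5},{"dx":0,"dy":0,"dz":0,"rx":0,"ry":0,"rz":-4,"grip":8.5}])

```text
time: 1.23
tool_pos: [0.1595, -0.4999, 0.2303]
tcp_rot: [[-0.274, 0.962, -0.0], [0.962, 0.274, 0.001], [0.001, 0.0, -1.0]]
ft_force: [-0.1, -0.6, 0.2]
gripper_width: 0.994
gripper_force: 0.0
```

```bash
python3 -c "
from h import *
go([.517,.352,.23],np.radians(105.7))"
```

```text
t 1.23 tcp [ 0.1595 -0.4999  0.2303] d cm [72.12 57.74  0.09]
rotvec [ 0.   -0.04  0.22]
F [-0.13 -0.6   0.18] grip 0.0 0.9944384443430495
```

>>> play_rows(moves=[{"dx":4,"dy":3.2},{"dx":4,"dy":3.2},{"dx":4,"dy":3.2},{"dx":4,"dy":3.2},{"dx":4,"dy":3.2},{"dx":4,"dy":3.2},{"dx":4,"dy":3.2},{"dx":4,"dy":3.2},{"dx":4,"dy":3.2},{"dx":4,"dy":3.2},{"dx":4,"dy":3.2},{"dx":4,"dy":3.2},{"dx":4,"dy":3.2},{"dx":4,"dy":3.2},{"dx":4,"dy":3.2},{"dx":4,"dy":3.2},{"dx":4,"dy":3.2},{"dx":4,"dy":3.2},{"dx":0,"dy":0}])

```text
validation failed for argument at $.mo...
```

```bash
python3 - <<'E'
from h import *
go([.517,.352,.23],np.radians(105.7))
P=cams.camera_params("wrist");i=cams.get_image("wrist")[:,:,::-1]
cv2.imwrite("pics/w1.png",i)
print(proj("wrist",[[.544,.257,.046],[.490,.446,.046]],P))
E
```

```text
t 1.23 tcp [ 0.1595 -0.4999  0.2303] d cm [72.12 57.74  0.09]
rotvec [ 0.   -0.04  0.22]
F [-0.13 -0.6   0.18] grip 0.0 0.9944384443430495
[[ 1456.87505583 -1062.53248013]
 [ 2250.42463263 -2554.63897023]]
```

View pics/w1.png

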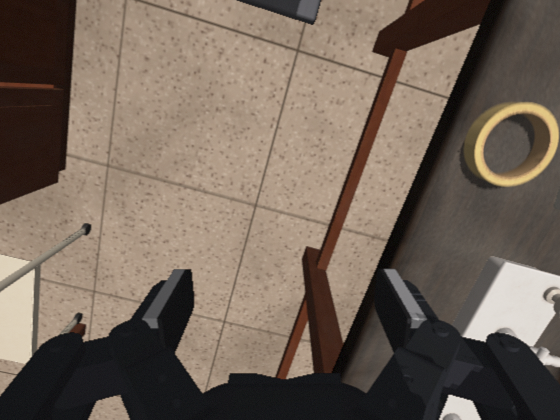

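The image shows the gripper hiding everything on the -x side, so the camera only sees towards tool +x. I will turn the tool so that +x points along the rod to its tip.

>>> play_rows(moves=[{"dx":0,"dy":0,"dz":0,"rx":0,"ry":0,"rz":-10.5,"grip":8.5},{"dx":0,"dy":0,"dz":0,"rx":0,"ry":0,"rz":-10.5,"grip":8.5},{"dx":0,"dy":0,"dz":0,"rx":0,"ry":0,"rz":-10.5,"grip":8.5},{"dx":0,"dy":0,"dz":0,"rx":0,"ry":0,"rz":-10.5,"grip":8.5},{"dx":0,"dy":0,"dz":0,"rx":0,"ry":0,"rz":-10.5,"grip":8.5},{"dx":0,"dy":0,"dz":0,"rx":0,"ry":0,"rz":-10.5,"grip":8.5},{"dx":0,"dy":0,"dz":0,"rx":0,"ry":0,"rz":-10.5,"grip":8.5},{"dx":0,"dy":0,"dz":0,"rx":0,"ry":0,"rz":-10.5,"grip":8.5},{"dx":0,"dy":0,"dz":0,"rx":0,"ry":0,"rz":-10.5,"grip":8.5},{"dx":0,"dy":0,"dz":0,"rx":0,"ry":0,"rz":-10.5,"grip":8.5},{"dx":0,"dy":0,"dz":0,"rx":0,"ry":0,"rz":-10.5,"grip":8.5},{"dx":0,"dy":0,"dz":0,"rx":0,"ry":0,"rz":-10.5,"grip":8.5},{"dx":0,"dy":0,"dz":0,"rx":0,"ry":0,"rz":-10.5,"grip":8.5}])

```text
time: 2.9
tool_pos: [0.1595, -0.5, 0.2303]
tcp_rot: [[-0.462, -0.887, -0.0], [-0.887, 0.462, 0.001], [-0.0, 0.0, -1.0]]
ft_force: [-0.8, -0.4, 0.3]
gripper_width: 0.997
gripper_force: 0.0
```

```bash
python3 -c "
from h import *
go([.505,.352,.23],np.radians(-74.3)); print(arm.state()['joints'])
go([.45,.05,.24])"
```

```text
t 2.9 tcp [ 0.1595 -0.5     0.2303] d cm [-9.152e+01  8.760e+00  8.000e-02]
rotvec [ 1.000e-02  3.000e-02 -4.324e+01]
F [-0.81 -0.41  0.25] grip 0.0 0.9970320049075888
[-8.02891409e+01  1.59518273e+01 -6.00314578e+00  6.80788515e+01
  1.46501257e-04 -1.42747276e+02]
t 2.9 tcp [ 0.1595 -0.5     0.2303] d cm [-62.2   -0.33  -0.94]
F [-0.81 -0.41  0.25] grip 0.0 0.9970320049075888
```

>>> play_rows(moves=[{"dx":-4.8,"dy":0,"dz":0,"rx":0,"ry":0,"rz":0,"grip":8.5},{"dx":-4.8,"dy":0,"dz":0,"rx":0,"ry":0,"rz":0,"grip":8.5},{"dx":-4.8,"dy":0,"dz":0,"rx":0,"ry":0,"rz":0,"grip":8.5},{"dx":-4.8,"dy":0,"dz":0,"rx":0,"ry":0,"rz":0,"grip":8.5},{"dx":-4.8,"dy":0,"dz":0,"rx":0,"ry":0,"rz":0,"grip":8.5},{"dx":-4.8,"dy":0,"dz":0,"rx":0,"ry":0,"rz":0,"grip":8.5},{"dx":-4.8,"dy":0,"dz":0,"rx":0,"ry":0,"rz":0,"grip":8.5},{"dx":-4.8,"dy":0,"dz":0,"rx":0,"ry":0,"rz":0,"grip":8.5},{"dx":-4.8,"dy":0,"dz":0,"rx":0,"ry":0,"rz":0,"grip":8.5},{"dx":-4.8,"dy":0,"dz":0,"rx":0,"ry":0,"rz":0,"grip":8.5},{"dx":-4.8,"dy":0,"dz":0,"rx":0,"ry":0,"rz":0,"grip":8.5},{"dx":-4.8,"dy":0,"dz":0,"rx":0,"ry":0,"rz":-10.5,"grip":8.5},{"dx":-4.8,"dy":0,"dz":0,"rx":0,"ry":0,"rz":-10.5,"grip":8.5},{"dx":0,"dy":0,"dz":0,"rx":0,"ry":0,"rz":-10.5,"grip":8.5},{"dx":0,"dy":0,"dz":0,"rx":0,"ry":0,"rz":0,"grip":8.5}])

```text
time: 4.78
tool_pos: [0.4423, 0.0556, 0.2303]
tcp_rot: [[0.063, -0.998, -0.001], [-0.998, -0.063, -0.0], [0.0, 0.001, -1.0]]
ft_force: [0.4, 0.8, 0.2]
gripper_width: 0.992
gripper_force: 0.0
```

```bash
python3 - <<'E'
from h import *
go([.52,.345,.20],np.radians(-74.3)); print(arm.state()['joints'])
P=cams.camera_params("wrist");i=cams.get_image("wrist")[:,:,::-1]
cv2.imwrite("pics/w2.png",i)
import pickle; pickle.dump(P,open("w2.pkl","wb"))
print(proj("wrist",[[.46,-.046,.065],[.487,-.24,.065],[.46,-.046,.087]],P))
E
```

```text
t 4.78 tcp [0.4423 0.0556 0.2303] d cm [-28.39  -9.59   3.02]
rotvec [  0.04   0.   -12.06]
F [0.35 0.77 0.21] grip 0.0 0.9921987166731588
[-2.24216432e+00  7.23680990e+00 -1.70791358e+01  6.57267032e+01
 -5.15396587e-03 -9.58786520e+01]
[[ 271.21955124   75.65205441]
 [ 248.60302353 -198.19575704]
 [ 270.31787108   74.18690144]]
```

View pics/w2.png

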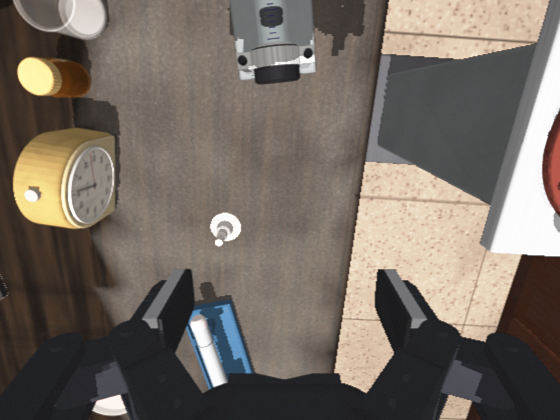

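The black collar face is at the top, columns 254–299 and rows 66–82, with the syringe axis tilted slightly. The rod lies at lower left. I'll measure the collar from its dark pixels, and both it and the rod again from closer up.

```bash
python3 - <<'E'
from h import *
import pickle;P=pickle.load(open("w2.pkl","rb"))
i=cv2.imread("pics/w2.png");g=i.max(2)
m=(g<55).astype(np.uint8);m[:60]=0;m[95:]=0;m[:,:245]=0;m[:,305:]=0
n,l,st,c=cv2.connectedComponentsWithStats(m)
k=1+st[1:,4].argmax();print(st[k],c[k])
M=l==k
for r in range(62,86): 
    x=np.flatnonzero(M[r]); print(r,x.min() if len(x) else None,x.max() if len(x) else None)
c0=max(cv2.findContours((l==k).astype(np.uint8),0,2)[0],key=cv2.contourArea);r=cv2.minAreaRect(c0);print(r)
b=cv2.boxPoints(r)
for q in b: print(q,onz("wrist",q,.065,P).round(4))
E
```

```text
[255  65  45  19 584] [276.89212329  74.03253425]
62 None None
63 None None
64 None None
65 285 298
66 279 298
67 262 298
68 258 298
69 255 298
70 255 298
71 255 298
72 255 298
73 255 298
74 255 299
75 255 299
76 256 299
77 256 299
78 255 298
79 255 297
80 256 293
81 256 285
82 256 273
83 258 266
84 None None
85 None None
((276.77301025390625, 73.8893051147461), (16.286365509033203, 44.26772689819336), 85.03025817871094)
[254.0169   67.69418] [ 0.4768 -0.052   0.065 ]
[298.11823   63.859283] [ 0.4349 -0.058   0.065 ]
[299.5291   80.08443] [ 0.4324 -0.0437  0.065 ]
[255.4278   83.91933] [ 0.475  -0.0376  0.065 ]
```

>>> play_rows(moves=[{"dx":-4,"dy":-1.4,"dz":0,"rx":0,"ry":0,"rz":0,"grip":8.5},{"dx":-4,"dy":-1.4,"dz":0,"rx":0,"ry":0,"rz":0,"grip":8.5},{"dx":-4,"dy":-1.4,"dz":0,"rx":0,"ry":0,"rz":0,"grip":8.5},{"dx":-4,"dy":-1.4,"dz":0,"rx":0,"ry":0,"rz":0,"grip":8.5},{"dx":-4,"dy":-1.4,"dz":0,"rx":0,"ry":0,"rz":0,"grip":8.5},{"dx":-4,"dy":-1.4,"dz":0,"rx":0,"ry":0,"rz":0,"grip":8.5},{"dx":-4,"dy":-1.2,"dz":1,"rx":0,"ry":0,"rz":-6,"grip":8.5},{"dx":0,"dy":0,"dz":1,"rx":0,"ry":0,"rz":-6,"grip":8.5},{"dx":0,"dy":0,"dz":0,"rx":0,"ry":0,"rz":0,"grip":8.5}])

```text
time: 5.95
tool_pos: [0.52, 0.3399, 0.2096]
tcp_rot: [[0.266, -0.964, -0.002], [-0.964, -0.266, -0.001], [0.001, 0.002, -1.0]]
ft_force: [0.9, -0.4, -0.4]
gripper_width: 0.995
gripper_force: 0.0
```

```bash
python3 - <<'E'
from h import *
go([.52,.345,.20],np.radians(-74.3)); print(arm.state()['joints'])
P=cams.camera_params("wrist");i=cams.get_image("wrist")[:,:,::-1]
cv2.imwrite("pics/w3.png",i)
import pickle; pickle.dump(P,open("w3.pkl","wb"))
print(proj("wrist",[[.544,.257,.046],[.490,.446,.046]],P))
E
```

```text
t 5.95 tcp [0.52   0.3399 0.2096] d cm [-0.49 -0.14  0.96]
rotvec [ 0.12 -0.03 -0.3 ]
F [ 0.94 -0.37 -0.38] grip 0.0 0.9950589934459891
[ 2.64392193e+01  2.73927726e+01  7.96123047e+00  7.06891037e+01
 -6.74788925e-03 -7.89601945e+01]
[[281.39828254  93.24544063]
 [283.61997469 270.57373091]]
```

View pics/w3.png

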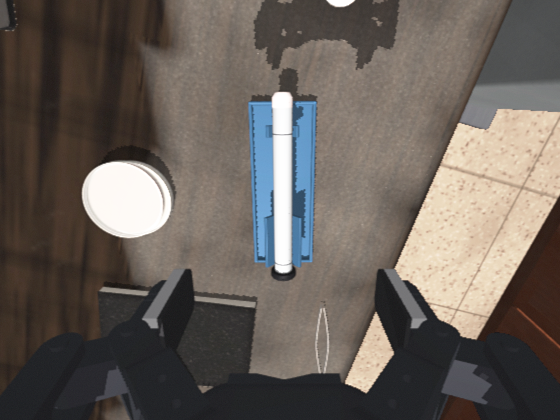

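The image shows the rod vertical, with its tip at (283,93) and its disc at (284,273), close to the prediction. Next I'll fit the rod's centreline.

```bash
python3 - <<'E'
from h import *
import pickle;P=pickle.load(open("w3.pkl","rb"))
i=cv2.imread("pics/w3.png");h=cv2.cvtColor(i,cv2.COLOR_BGR2HSV)
m=((h[...,1]<60)&(h[...,2]>130)).astype(np.uint8);m[:,:262]=0;m[:,305:]=0;m[:90]=0;m[266:]=0
rows=[(r,np.flatnonzero(m[r])) for r in range(92,266)]
d=[(r,x.min(),x.max()) for r,x in rows if len(x)]
print(d[:4],d[60],d[-3:])
q=[((a+b)/2,r) for r,a,b in d if 105<r<255]
pts=np.array([onz("wrist",c,.050,P) for c in q])
vx,vy,x0,y0=cv2.fitLine(np.float32(pts[:,:2]),cv2.DIST_HUBER,0,.01,.01).ravel()
if vy>0: vx,vy=-vx,-vy
u=np.array([vx,vy]);print("yaw",np.degrees(np.arctan2(vy,vx)))
tip=onz("wrist",(283,d[0][0]),.046,P)[:2]; p0=np.array([x0,y0]); t=p0+u*((tip-p0)@u)
dk=onz("wrist",(284,265),.05,P)[:2]
print("tip",t,"mid",t-.1*u,"disc end approx",(dk-t)@u)
g=t-.112*u
go([*g,.10],np.arctan2(vy,vx)); go([*g,.041])
E
```

```text
[(92, np.int64(274), np.int64(289)), (93, np.int64(274), np.int64(304)), (94, np.int64(273), np.int64(304)), (95, np.int64(273), np.int64(291))] (152, np.int64(273), np.int64(291)) [(263, np.int64(275), np.int64(290)), (264, np.int64(274), np.int64(304)), (265, np.int64(275), np.int64(304))]
yaw -74.351326
tip [0.54425937 0.25589088] mid [0.51728558 0.35218426] disc end approx -0.18807053258981873
t 6.0 tcp [0.5203 0.3398 0.2104] d cm [-2.47 -0.04 11.04]
rotvec [ 0.05 -0.02 -0.31]
F [0.42 0.32 0.16] grip 0.0 0.9986121015370467
t 6.0 tcp [0.5203 0.3398 0.2104] d cm [-2.48 -0.04 16.94]
F [0.42 0.32 0.16] grip 0.0 0.9986121015370467
```

>>> play_rows(moves=[{"dx":-2.5,"dy":0,"dz":2.5,"rx":0,"ry":0,"rz":-0.3,"grip":8.5},{"dx":0,"dy":0,"dz":3,"rx":0,"ry":0,"rz":0,"grip":8.5},{"dx":0,"dy":0,"dz":3,"rx":0,"ry":0,"rz":0,"grip":8.5},{"dx":0,"dy":0,"dz":3,"rx":0,"ry":0,"rz":0,"grip":7},{"dx":0,"dy":0,"dz":2.5,"rx":0,"ry":0,"rz":0,"grip":6},{"dx":0,"dy":0,"dz":2,"rx":0,"ry":0,"rz":0,"grip":5},{"dx":0,"dy":0,"dz":0.9,"rx":0,"ry":0,"rz":0,"grip":4},{"dx":0,"dy":0,"dz":0,"rx":0,"ry":0,"rz":0,"grip":3},{"dx":0,"dy":0,"dz":0,"rx":0,"ry":0,"rz":0,"grip":3}], newtons=50)

```text
time: 7.12
tool_pos: [0.5143, 0.365, 0.0427]
tcp_rot: [[0.274, -0.962, 0.001], [-0.962, -0.274, 0.001], [-0.0, -0.002, -1.0]]
ft_force: [0.3, -1.1, 0.3]
gripper_width: 0.353
gripper_force: 0.0
```

```bash
python3 - <<'E'
from h import *
go([.5173-.012*.2698,.3522+.012*.963,.041],np.radians(-74.35))
E
```

```text
t 7.12 tcp [0.5143 0.365  0.0427] d cm [0.11 0.06 0.17]
rotvec [-0.09  0.02  0.27]
F [ 0.34 -1.06  0.27] grip 0.0 0.3532066112858201
```

>>> play_rows(moves=[{"dx":0.1,"dy":0.05,"dz":0.1,"rx":0,"ry":0,"rz":0.2,"grip":3},{"dx":0,"dy":0,"dz":0,"rx":0,"ry":0,"rz":0,"grip":1.5},{"dx":0,"dy":0,"dz":0,"rx":0,"ry":0,"rz":0,"grip":1},{"dx":0,"dy":0,"dz":0,"rx":0,"ry":0,"rz":0,"grip":1},{"dx":0,"dy":0,"dz":0,"rx":0,"ry":0,"rz":0,"grip":1},{"dx":0,"dy":0,"dz":0,"rx":0,"ry":0,"rz":0,"grip":1}], newtons=50)

```text
time: 7.88
tool_pos: [0.5133, 0.3638, 0.0406]
tcp_rot: [[0.272, -0.962, -0.0], [-0.962, -0.272, -0.0], [0.0, 0.0, -1.0]]
ft_force: [0.7, -0.8, -0.2]
gripper_width: 0.117
gripper_force: 0.0
```

```bash
python3 - <<'E'
from h import *
go([.5173-.012*.2698,.3522+.012*.963,.041],np.radians(-74.35))
E
```

```text
t 7.88 tcp [0.5133 0.3638 0.0406] d cm [ 0.02 -0.07 -0.04]
rotvec [ 0.   -0.    0.14]
F [ 0.66 -0.78 -0.23] grip 0.0 0.11705500326786814
```

```bash
python3 - <<'E'
from h import *
i=cams.get_image("wrist")[:,:,::-1];s=cams.get_image("scene")[:,:,::-1]
a=cv2.resize(s[250:400,120:280],None,fx=2.8,fy=2.8,interpolation=cv2.INTER_CUBIC)
cv2.imwrite("pics/g.png",np.hstack([cv2.resize(i,(400,420)),cv2.resize(a,(400,420))]))
E
```

```text
(no output)
```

View pics/g.png

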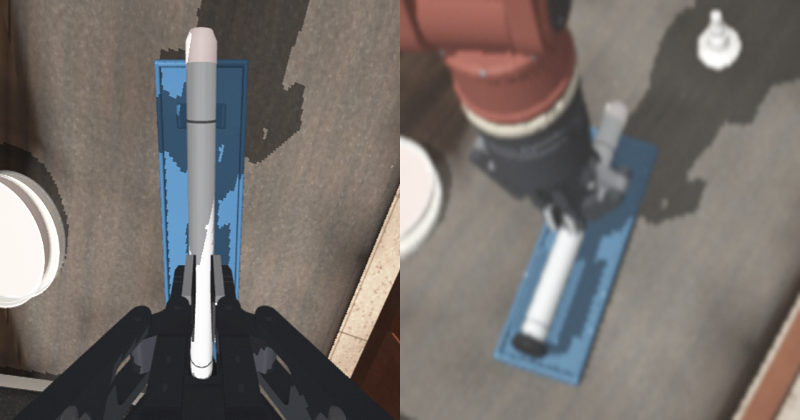

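The view shows the fingers straddling the rod, which still lies on the rest. I'll close further and read again.

>>> play_rows(moves=[{"dx":0,"dy":0,"dz":0,"rx":0,"ry":0,"rz":0,"grip":0},{"dx":0,"dy":0,"dz":0,"rx":0,"ry":0,"rz":0,"grip":0},{"dx":0,"dy":0,"dz":0,"rx":0,"ry":0,"rz":0,"grip":0}], newtons=50)

```text
time: 8.35
tool_pos: [0.5133, 0.3637, 0.0406]
tcp_rot: [[0.272, -0.962, 0.0], [-0.962, -0.272, 0.0], [-0.0, -0.0, -1.0]]
ft_force: [-0.4, -0.3, -0.2]
gripper_width: 0.003
gripper_force: 0.0
```

```bash
python3 - <<'E'
from h import *
go([.5173-.012*.2698,.3522+.012*.963,.041],np.radians(-74.35))
i=cams.get_image("wrist")[:,:,::-1]
cv2.imwrite("pics/g2.png",cv2.resize(i[230:420,180:400],None,fx=2.7,fy=2.7))
E
```

```text
t 8.35 tcp [0.5133 0.3637 0.0406] d cm [ 0.02 -0.07 -0.04]
rotvec [-0.    0.    0.14]
F [-0.35 -0.26 -0.16] grip 0.0 0.0034479822525837916
```

View pics/g2.png

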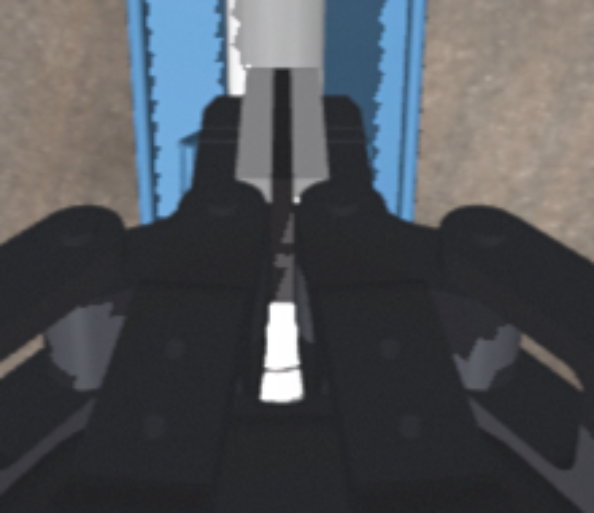

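The crop shows the pads fully shut above the rod, so the real fingertips sit about 30–45 mm further back than the stated TCP. I'll touch the rod's top (z = 56 mm) with the shut fingers to measure that.

>>> play_rows(moves=[{"dx":0,"dy":-0.05,"dz":0.4,"rx":0,"ry":0,"rz":0,"grip":0},{"dx":0,"dy":0,"dz":0.4,"rx":0,"ry":0,"rz":0,"grip":0},{"dx":0,"dy":0,"dz":0.2,"rx":0,"ry":0,"rz":0,"grip":0},{"dx":0,"dy":0,"dz":0,"rx":0,"ry":0,"rz":0,"grip":0}])

```text
time: 8.9
tool_pos: [0.5137, 0.3638, 0.0305]
tcp_rot: [[0.272, -0.962, -0.0], [-0.962, -0.272, -0.0], [0.0, 0.0, -1.0]]
ft_force: [0.2, 0.0, -0.8]
gripper_width: -0.001
gripper_force: 0.1
```

>>> play_rows(moves=[{"dx":0,"dy":0,"dz":0.15,"rx":0,"ry":0,"rz":0,"grip":0},{"dx":0,"dy":0,"dz":0.15,"rx":0,"ry":0,"rz":0,"grip":0},{"dx":0,"dy":0,"dz":0,"rx":0,"ry":0,"rz":0,"grip":0}])

```text
time: 9.28
tool_pos: [0.5141, 0.3639, 0.0299]
tcp_rot: [[0.272, -0.962, 0.001], [-0.962, -0.272, 0.0], [-0.0, -0.001, -1.0]]
ft_force: [-6.5, -4.5, 23.5]
gripper_width: 0.001
gripper_force: 11.9
```

>>> play_rows(moves=[{"dx":0,"dy":0,"dz":0.15,"rx":0,"ry":0,"rz":0,"grip":0},{"dx":0,"dy":0,"dz":0,"rx":0,"ry":0,"rz":0,"grip":0}])

```text
time: 9.52
tool_pos: [0.5142, 0.364, 0.0297]
tcp_rot: [[0.272, -0.962, 0.002], [-0.962, -0.272, 0.001], [-0.0, -0.002, -1.0]]
ft_force: [-10.7, -6.4, 36.8]
gripper_width: 0.001
gripper_force: 18.5
```

Contact came at a reading of 30 mm with the tips on the rod's top at 56 mm. The tips are therefore 26 mm behind the stated TCP, 40 mm off spec, and the real grasp point is 45 mm behind it. I'll back off, open and descend to a reading of about 1 mm.

>>> play_rows(moves=[{"dx":0,"dy":0,"dz":-0.8,"rx":0,"ry":0,"rz":0,"grip":0},{"dx":0,"dy":0,"dz":-0.9,"rx":0,"ry":0,"rz":0,"grip":2},{"dx":0,"dy":0,"dz":0,"rx":0,"ry":0,"rz":0,"grip":4},{"dx":0,"dy":0,"dz":0,"rx":0,"ry":0,"rz":0,"grip":5},{"dx":0,"dy":0,"dz":0,"rx":0,"ry":0,"rz":0,"grip":5},{"dx":0,"dy":0,"dz":0,"rx":0,"ry":0,"rz":0,"grip":5}])

```text
time: 10.28
tool_pos: [0.5137, 0.3638, 0.0428]
tcp_rot: [[0.272, -0.962, -0.0], [-0.962, -0.272, -0.0], [0.0, 0.001, -1.0]]
ft_force: [0.2, -0.6, 0.2]
gripper_width: 0.588
gripper_force: 0.0
```

```bash
python3 - <<'E'
from h import *
go([.5173-.012*.2698,.3522+.012*.963,.001],np.radians(-74.35))
P=cams.camera_params("wrist");i=cams.get_image("wrist")[:,:,::-1];cv2.imwrite("pics/g3.png",i)
h=cv2.cvtColor(i,cv2.COLOR_BGR2HSV)
L=[]
for r in range(95,215,10):
    row=(h[r,240:330,1]<60)&(h[r,240:330,2]>90); n,l,st,c=cv2.connectedComponentsWithStats(row.astype(np.uint8)[None])
    if n>1:
        k=1+st[1:,4].argmax(); x=(240+st[k,0],240+st[k,0]+st[k,2]-1); print(r,x,onz("wrist",((x[0]+x[1])/2,r),.048,P).round(4))
E
```

```text
t 10.28 tcp [0.5137 0.3638 0.0428] d cm [ 0.01 -0.04  4.18]
rotvec [ 0.03 -0.    0.14]
F [ 0.22 -0.59  0.24] grip 0.0 0.5883163781431225
95 (np.int32(262), np.int32(302)) [0.5365 0.2827 0.048 ]
105 (np.int32(262), np.int32(302)) [0.5352 0.2871 0.048 ]
115 (np.int32(262), np.int32(302)) [0.534  0.2916 0.048 ]
125 (np.int32(262), np.int32(302)) [0.5327 0.2962 0.048 ]
135 (np.int32(263), np.int32(302)) [0.5311 0.3008 0.048 ]
145 (np.int32(263), np.int32(301)) [0.5301 0.3057 0.048 ]
155 (np.int32(263), np.int32(301)) [0.5287 0.3106 0.048 ]
165 (np.int32(263), np.int32(301)) [0.5273 0.3155 0.048 ]
175 (np.int32(263), np.int32(301)) [0.5259 0.3206 0.048 ]
185 (np.int32(264), np.int32(301)) [0.5242 0.3257 0.048 ]
195 (np.int32(264), np.int32(301)) [0.5227 0.331  0.048 ]
205 (np.int32(265), np.int32(300)) [0.5212 0.3364 0.048 ]
```

>>> play_rows(moves=[{"dx":0.4,"dy":0,"dz":1.4,"rx":0,"ry":0,"rz":0,"grip":5},{"dx":0,"dy":0,"dz":1.4,"rx":0,"ry":0,"rz":0,"grip":5},{"dx":0,"dy":0,"dz":1.3,"rx":0,"ry":0,"rz":0,"grip":5},{"dx":0,"dy":0,"dz":0,"rx":0,"ry":0,"rz":0,"grip":5}])

```text
time: 10.82
tool_pos: [0.5138, 0.3594, 0.0004]
tcp_rot: [[0.272, -0.962, -0.002], [-0.962, -0.272, -0.001], [0.001, 0.003, -1.0]]
ft_force: [-0.0, -0.7, -0.5]
gripper_width: 0.586
gripper_force: 0.0
```

>>> play_rows(moves=[{"dx":0,"dy":0,"dz":0,"rx":0,"ry":0,"rz":0,"grip":3},{"dx":0,"dy":0,"dz":0,"rx":0,"ry":0,"rz":0,"grip":1.5},{"dx":0,"dy":0,"dz":0,"rx":0,"ry":0,"rz":0,"grip":1.5},{"dx":0,"dy":0,"dz":0,"rx":0,"ry":0,"rz":0,"grip":1},{"dx":0,"dy":0,"dz":0,"rx":0,"ry":0,"rz":0,"grip":1}], newtons=50)

```text
time: 11.45
tool_pos: [0.5157, 0.3604, 0.0027]
tcp_rot: [[0.272, -0.962, 0.002], [-0.962, -0.272, 0.001], [-0.0, -0.002, -1.0]]
ft_force: [2.8, -0.1, 4.4]
gripper_width: 0.22
gripper_force: 49.2
```

>>> play_rows(moves=[{"dx":0,"dy":0,"dz":-1,"rx":0,"ry":0,"rz":0,"grip":1},{"dx":0,"dy":0,"dz":-1.5,"rx":0,"ry":0,"rz":0,"grip":1},{"dx":0,"dy":0,"dz":-2,"rx":0,"ry":0,"rz":0,"grip":1},{"dx":0,"dy":0,"dz":-2,"rx":0,"ry":0,"rz":0,"grip":1},{"dx":0,"dy":0,"dz":-1.5,"rx":0,"ry":0,"rz":0,"grip":1},{"dx":0,"dy":0,"dz":0,"rx":0,"ry":0,"rz":3.8,"grip":1},{"dx":0,"dy":0,"dz":0,"rx":0,"ry":0,"rz":3.8,"grip":1},{"dx":0,"dy":0,"dz":0,"rx":0,"ry":0,"rz":0,"grip":1},{"dx":0,"dy":0,"dz":0,"rx":0,"ry":0,"rz":0,"grip":1}])

```text
time: 12.58
tool_pos: [0.5148, 0.36, 0.0822]
tcp_rot: [[0.144, -0.99, -0.0], [-0.99, -0.144, -0.0], [0.0, 0.0, -1.0]]
ft_force: [-0.5, 0.4, -0.5]
gripper_width: 0.21
gripper_force: 48.9
```

```bash
cat > m.py <<'E'
from h import *
def rod(P,i,zc,r0=60,r1=215):
    h=cv2.cvtColor(i,cv2.COLOR_BGR2HSV);q=[];W=[]
    for r in range(r0,r1,5):
        row=(h[r,220:350,1]<45)&(h[r,220:350,2]>110); n,l,st,c=cv2.connectedComponentsWithStats(row.astype(np.uint8)[None])
        if n>1:
            k=1+st[1:,4].argmax(); q.append((219.5+st[k,0]+st[k,2]/2,r)); W.append(st[k,2])
    return np.array(q),W
E
python3 - <<'E'
from m import *
go([.436,.0852,.08],np.radians(-81.85))
s=arm.state();P=cams.camera_params("wrist");i=cams.get_image("wrist")[:,:,::-1];cv2.imwrite("pics/l1.png",i)
q,W=rod(P,i,0,10);print(list(zip(q[:,1],q[:,0],W)))
for z in(.041,.045): 
    zc=s["tool_pos"][2]+z
    X=np.array([onz("wrist",a,zc,P) for a in q]); print((X-s["tool_pos"])[[0,len(X)//2,-1]]@s["tcp_rot"])
E
```

```text
t 12.57 tcp [0.5148 0.36   0.0822] d cm [26.06 11.75  0.23]
rotvec [ 0.01 -0.    0.13]
F [-0.53  0.42 -0.53] grip 48.91671001911163 0.21018792251845164
[(np.float64(10.0), np.float64(227.5), np.int32(6)), (np.float64(15.0), np.float64(254.5), np.int32(4)), (np.float64(20.0), np.float64(284.5), np.int32(40)), (np.float64(25.0), np.float64(284.0), np.int32(47)), (np.float64(30.0), np.float64(284.0), np.int32(53)), (np.float64(35.0), np.float64(284.0), np.int32(57)), (np.float64(40.0), np.float64(284.0), np.int32(59)), (np.float64(45.0), np.float64(284.5), np.int32(58)), (np.float64(50.0), np.float64(284.0), np.int32(57)), (np.float64(55.0), np.float64(284.0), np.int32(57)), (np.float64(60.0), np.float64(284.0), np.int32(57)), (np.float64(65.0), np.float64(284.0), np.int32(55)), (np.float64(70.0), np.float64(285.0), np.int32(53)), (np.float64(75.0), np.float64(284.5), np.int32(52)), (np.float64(80.0), np.float64(284.5), np.int32(52)), (np.float64(85.0), np.float64(284.5), np.int32(52)), (np.float64(90.0), np.float64(284.5), np.int32(52)), (np.float64(95.0), np.float64(284.5), np.int32(5
[... 782 characters left out ...]
p.float64(284.0), np.int32(49)), (np.float64(175.0), np.float64(284.0), np.int32(49)), (np.float64(180.0), np.float64(284.0), np.int32(49)), (np.float64(185.0), np.float64(284.0), np.int32(47)), (np.float64(190.0), np.float64(284.5), np.int32(48)), (np.float64(195.0), np.float64(284.5), np.int32(48)), (np.float64(200.0), np.float64(284.5), np.int32(48)), (np.float64(205.0), np.float64(284.0), np.int32(47)), (np.float64(210.0), np.float64(284.0), np.int32(47))]
[[ 0.11211347 -0.01856564 -0.04099923]
 [ 0.0788265   0.00118219 -0.04099612]
 [ 0.03843928  0.00094593 -0.04099802]]
[[ 0.11122559 -0.01795105 -0.04499913]
 [ 0.07898533  0.00117581 -0.04499611]
 [ 0.03986808  0.00094698 -0.04499795]]
```

The rod is held centred and level, with its tip about 110 mm ahead of the reading. Next is one close look at the collar from the side, so the rod doesn't hide it.

```bash
python3 -c "
from h import *
go([.385,.07,.14],np.radians(-81.85))"
```

```text
t 12.62 tcp [0.5148 0.3599 0.0822] d cm [26.83 17.01 -5.78]
rotvec [ 0.01 -0.    0.11]
F [-0.41 -0.14 -1.24] grip 48.91690403223038 0.21701518605660874
```

>>> play_rows(moves=[{"dx":0.5,"dy":2,"dz":-1.9,"rx":0,"ry":0,"rz":0,"grip":1},{"dx":1.5,"dy":3,"dz":-1.9,"rx":0,"ry":0,"rz":0,"grip":1},{"dx":3,"dy":2.5,"dz":-2,"rx":0,"ry":0,"rz":0,"grip":1},{"dx":3.3,"dy":2,"dz":0,"rx":0,"ry":0,"rz":0,"grip":1},{"dx":3.3,"dy":2,"dz":0,"rx":0,"ry":0,"rz":0,"grip":1},{"dx":3.3,"dy":2,"dz":0,"rx":0,"ry":0,"rz":0,"grip":1},{"dx":3.3,"dy":1.5,"dz":0,"rx":0,"ry":0,"rz":0,"grip":1},{"dx":3.3,"dy":1,"dz":0,"rx":0,"ry":0,"rz":0,"grip":1},{"dx":3.3,"dy":1,"dz":0,"rx":0,"ry":0,"rz":0,"grip":1},{"dx":2,"dy":0,"dz":0,"rx":0,"ry":0,"rz":0,"grip":1},{"dx":0,"dy":0,"dz":0,"rx":0,"ry":0,"rz":0,"grip":1},{"dx":0,"dy":0,"dz":0,"rx":0,"ry":0,"rz":0,"grip":1}])

```text
time: 14.12
tool_pos: [0.3848, 0.0709, 0.1402]
tcp_rot: [[0.143, -0.99, 0.0], [-0.99, -0.143, 0.0], [-0.0, -0.0, -1.0]]
ft_force: [0.2, -0.0, -0.6]
gripper_width: 0.219
gripper_force: 49.0
```

```bash
python3 - <<'E'
from m import *
import pickle
s=arm.state();P=cams.camera_params("wrist");i=cams.get_image("wrist")[:,:,::-1];cv2.imwrite("pics/l2.png",i);pickle.dump((s,P),open("l2.pkl","wb"))
go([.436,.0852,.08],np.radians(-81.85))
print(proj("wrist",[[.4537,-.0415,.065],[.4755,-.0384,.065],[.4319,-.0446,.065]],P))
g=i.max(2);m=(g<55).astype(np.uint8);m[150:]=0;m[:,:40]=0;m[:,255:]=0
n,l,st,c=cv2.connectedComponentsWithStats(m)
for k in 1+np.argsort(-st[1:,4])[:4]: print(st[k],c[k])
E
```

```text
t 14.18 tcp [0.3848 0.0711 0.1401] d cm [-0.66 -5.27  6.01]
rotvec [0.   0.01 0.09]
F [ 1.02 -0.67 -0.53] grip 49.03305798768997 0.21710752934829558
[[205.84025874  38.21627546]
 [173.47388828  38.18411104]
 [238.20397179  38.24843725]]
[ 170   10   68   34 2041] [203.76678099  26.44292014]
[142   0  15   8  92] [150.06521739   2.85869565]
[241   0  11   6  48] [246.10416667   1.95833333]
[245  43   5  14  26] [246.88461538  48.15384615]
```

View pics/l2.png

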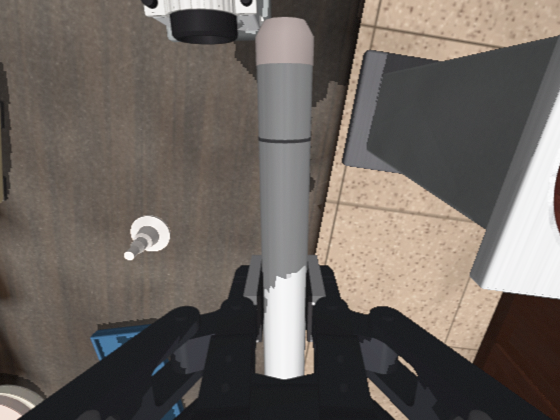

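The last view shows the collar face at columns 170–238, bottom row about 44, and the rod tip at about (285,20), nearly parallel to the bore. Next I'll work out the relative offset from this image.

```bash
python3 - <<'E'
from m import *
import pickle
s,P=pickle.load(open("l2.pkl","rb"));i=cv2.imread("pics/l2.png");g=i.max(2)
M=g<55
for r in range(12,46,3):
    x=np.flatnonzero(M[r,150:252])+150; print(r,x.min(),x.max(),end="; ")
T=lambda X:(np.atleast_2d(X)-s["tool_pos"])@s["tcp_rot"]
print()
for r in(30,34,38): print(T([onz("wrist",(c,r),.065,P) for c in (169.5,204,238.5)]).round(4).tolist())
print("face bottom",T(onz("wrist",(204,44.5),.043,P)), T(onz("wrist",(204,44.5),.05,P)))
q,W=rod(P,i,0,25,250)
e=[]
for r in range(30,250,10):   # rod edges via gradient
    row=cv2.GaussianBlur(i[r:r+1].astype(np.float32).mean(2),(5,1),0)[0]; d=np.gradient(row)
    a=240+np.abs(d[240:272]).argmax(); b=296+np.abs(d[296:328]).argmax(); e.append((r,a,b))
print(e)
X=T([onz("wrist",((a+b)/2,r),s["tool_pos"][2]+.0433,P) for r,a,b in e]);print(X[:,:2].round(4).tolist())
E
```

```text
12 175 225; 15 170 234; 18 171 235; 21 171 236; 24 171 236; 27 172 236; 30 172 236; 33 173 237; 36 174 237; 39 177 235; 42 185 246; 45 246 249; 
[[0.1261, -0.0763, 0.0752], [0.1261, -0.053, 0.0751], [0.1261, -0.0297, 0.0751]]
[[0.1237, -0.0765, 0.0752], [0.1237, -0.0532, 0.0752], [0.1237, -0.0298, 0.0751]]
[[0.1213, -0.0768, 0.0752], [0.1212, -0.0534, 0.0752], [0.1212, -0.0299, 0.0751]]
face bottom [[ 0.12027962 -0.05863019  0.09715183]] [[ 0.11931933 -0.05705773  0.09015195]]
[(30, np.int64(257), np.int64(310)), (40, np.int64(255), np.int64(313)), (50, np.int64(255), np.int64(313)), (60, np.int64(256), np.int64(313)), (70, np.int64(257), np.int64(312)), (80, np.int64(258), np.int64(312)), (90, np.int64(259), np.int64(311)), (100, np.int64(259), np.int64(311)), (110, np.int64(259), np.int64(309)), (120, np.int64(259), np.int64(309)), (130, np.int64(259), np.int64(309)), (140, np.int64(258), np.int64(310)), (150, np.int64(259), np.int64(309)), (160, np.int64(259), np.int64(309)), (170, np.int64(260), np.int64(309)), (180, np.int64(260), np.int64(309)), (190, np.int64(260), np.int64(327)), (200, np.int64(261), np.int64(326)), (210, np.int64(261), np.int64(324)), (220, np.int64(261), np.int64(322)), (230, np.int64(262), np.int64(320)), (240, np.int64(262), np.int64(318))]
[[0.1055, 0.0008], [0.1024, 0.001], [0.0992, 0.001], [0.096, 0.0012], [0.0927, 0.0012], [0.0894, 0.0014], [0.0859, 0.0014], [0.0825, 0.0014], [0.0789, 0.001], [0.0753, 0.001], [0.0716, 0.001], [0.0679, 0.001], [0.064, 0.001], [0.0601, 0.001], [0.0561, 0.0012], [0.052, 0.0012], [0.0479, 0.0048], [0.0436, 0.0048], [0.0393, 0.0045], [0.0348, 0.0041], [0.0303, 0.0039], [0.0257, 0.0035]]
```

>>> play_rows(moves=[{"dx":-1,"dy":-2,"dz":0,"rx":0,"ry":0,"rz":0,"grip":1},{"dx":0,"dy":-2,"dz":1.8,"rx":0,"ry":0,"rz":0,"grip":1},{"dx":0,"dy":-1.4,"dz":2.5,"rx":0,"ry":0,"rz":0,"grip":1},{"dx":0,"dy":0,"dz":2.5,"rx":0,"ry":0,"rz":0,"grip":1},{"dx":0,"dy":0,"dz":2.5,"rx":0,"ry":0,"rz":0,"grip":1},{"dx":0,"dy":0,"dz":1.5,"rx":0,"ry":0,"rz":0,"grip":1},{"dx":0,"dy":0,"dz":1,"rx":0,"ry":0,"rz":0,"grip":1},{"dx":0,"dy":0,"dz":0,"rx":0,"ry":0,"rz":0,"grip":1},{"dx":0,"dy":0,"dz":0,"rx":0,"ry":0,"rz":0,"grip":1}])

```text
time: 15.3
tool_pos: [0.4373, 0.0883, 0.0226]
tcp_rot: [[0.143, -0.99, 0.001], [-0.99, -0.143, 0.0], [0.0, -0.001, -1.0]]
ft_force: [0.4, 1.0, -1.1]
gripper_width: 0.214
gripper_force: 49.1
```

```bash
python3 - <<'E'
from m import *
m=np.array([.4541,-.0415]);u=np.array([.1418,-.9899])
go([*(m-u*.1305)+np.array([.99,.142])*0.0011,.0217],np.radians(-81.85))
# tip pixel check in scene & top
for n,t in(("scene",0),("top",0)):
    i=cams.get_image(n)[:,:,::-1]; cv2.imwrite(f"pics/{n}1.png",i)
    T=[*(m-u*.02),.065]; print(n,proj(n,[T,[*m,.065]]).round(1).tolist())
E
```

```text
t 15.3 tcp [0.4373 0.0883 0.0226] d cm [0.04 0.07 0.09]
rotvec [-0.05 -0.01  0.06]
F [ 0.41  1.01 -1.15] grip 49.06656235456467 0.21353567497013665
scene [[302.6, 216.8], [305.4, 211.1]]
top [[285.9, 236.0], [292.1, 234.4]]
```

>>> play_rows(moves=[{"dx":0.4,"dy":0.03,"dz":0.08,"rx":0,"ry":0,"rz":0,"grip":1},{"dx":0.5,"dy":0,"dz":0,"rx":0,"ry":0,"rz":0,"grip":1},{"dx":0.5,"dy":0,"dz":0,"rx":0,"ry":0,"rz":0,"grip":1},{"dx":0.5,"dy":0,"dz":0,"rx":0,"ry":0,"rz":0,"grip":1},{"dx":0.4,"dy":0,"dz":0,"rx":0,"ry":0,"rz":0,"grip":1},{"dx":0.4,"dy":0,"dz":0,"rx":0,"ry":0,"rz":0,"grip":1},{"dx":0,"dy":0,"dz":0,"rx":0,"ry":0,"rz":0,"grip":1}])

```text
time: 16.27
tool_pos: [0.4405, 0.0611, 0.0213]
tcp_rot: [[0.142, -0.99, 0.0], [-0.99, -0.142, 0.0], [-0.0, -0.0, -1.0]]
ft_force: [-0.0, -1.1, -0.8]
gripper_width: 0.221
gripper_force: 49.1
```

>>> play_rows(moves=[{"dx":0.3,"dy":0,"dz":0,"rx":0,"ry":0,"rz":0,"grip":1},{"dx":0.3,"dy":0,"dz":0,"rx":0,"ry":0,"rz":0,"grip":1},{"dx":0,"dy":0,"dz":0,"rx":0,"ry":0,"rz":0,"grip":1}])

```text
time: 16.65
tool_pos: [0.4413, 0.0552, 0.0213]
tcp_rot: [[0.142, -0.99, -0.0], [-0.99, -0.142, 0.0], [-0.0, 0.0, -1.0]]
ft_force: [-0.5, 0.0, -1.3]
gripper_width: 0.212
gripper_force: 49.1
```

>>> play_rows(moves=[{"dx":0.3,"dy":0,"dz":0,"rx":0,"ry":0,"rz":0,"grip":1},{"dx":0.3,"dy":0,"dz":0,"rx":0,"ry":0,"rz":0,"grip":1},{"dx":0,"dy":0,"dz":0,"rx":0,"ry":0,"rz":0,"grip":1}])

```text
time: 17.02
tool_pos: [0.4422, 0.0492, 0.0213]
tcp_rot: [[0.142, -0.99, 0.0], [-0.99, -0.142, -0.0], [0.0, -0.0, -1.0]]
ft_force: [-0.6, 0.6, -1.7]
gripper_width: 0.214
gripper_force: 49.1
```

>>> play_rows(moves=[{"dx":0.3,"dy":0,"dz":0,"rx":0,"ry":0,"rz":0,"grip":1},{"dx":0.3,"dy":0,"dz":0,"rx":0,"ry":0,"rz":0,"grip":1},{"dx":0,"dy":0,"dz":0,"rx":0,"ry":0,"rz":0,"grip":1}])

```text
time: 17.4
tool_pos: [0.443, 0.0433, 0.0213]
tcp_rot: [[0.142, -0.99, 0.0], [-0.99, -0.142, -0.0], [0.0, -0.0, -1.0]]
ft_force: [0.3, -0.3, -0.6]
gripper_width: 0.216
gripper_force: 49.1
```

>>> play_rows(moves=[{"dx":0.3,"dy":0,"dz":0,"rx":0,"ry":0,"rz":0,"grip":1},{"dx":0.3,"dy":0,"dz":0,"rx":0,"ry":0,"rz":0,"grip":1},{"dx":0,"dy":0,"dz":0,"rx":0,"ry":0,"rz":0,"grip":1}])

```text
time: 17.77
tool_pos: [0.4439, 0.0374, 0.0213]
tcp_rot: [[0.142, -0.99, 0.0], [-0.99, -0.142, 0.0], [0.0, -0.0, -1.0]]
ft_force: [-0.8, 0.3, -1.0]
gripper_width: 0.217
gripper_force: 49.1
```

>>> play_rows(moves=[{"dx":0.3,"dy":0,"dz":0,"rx":0,"ry":0,"rz":0,"grip":1},{"dx":0.3,"dy":0,"dz":0,"rx":0,"ry":0,"rz":0,"grip":1},{"dx":0,"dy":0,"dz":0,"rx":0,"ry":0,"rz":0,"grip":1}])

```text
time: 18.15
tool_pos: [0.4448, 0.0314, 0.0213]
tcp_rot: [[0.142, -0.99, 0.0], [-0.99, -0.142, -0.0], [0.0, -0.0, -1.0]]
ft_force: [-0.3, -0.2, -0.8]
gripper_width: 0.215
gripper_force: 49.1
```

>>> play_rows(moves=[{"dx":0.4,"dy":0,"dz":0,"rx":0,"ry":0,"rz":0,"grip":1},{"dx":0.4,"dy":0,"dz":0,"rx":0,"ry":0,"rz":0,"grip":1},{"dx":0.4,"dy":0,"dz":0,"rx":0,"ry":0,"rz":0,"grip":1}])

```text
time: 18.52
tool_pos: [0.4465, 0.0194, 0.0213]
tcp_rot: [[0.142, -0.99, 0.0], [-0.99, -0.142, -0.0], [0.0, -0.0, -1.0]]
ft_force: [-1.1, -0.7, -1.6]
gripper_width: 0.211
gripper_force: 49.1
```

>>> play_rows(moves=[{"dx":0.4,"dy":0,"dz":0,"rx":0,"ry":0,"rz":0,"grip":1},{"dx":0.4,"dy":0,"dz":0,"rx":0,"ry":0,"rz":0,"grip":1},{"dx":0.4,"dy":0,"dz":0,"rx":0,"ry":0,"rz":0,"grip":1}])

```text
time: 18.9
tool_pos: [0.4478, 0.0088, 0.0212]
tcp_rot: [[0.143, -0.99, -0.0], [-0.99, -0.143, 0.002], [-0.002, 0.0, -1.0]]
ft_force: [-0.3, 6.1, -0.7]
gripper_width: 0.214
gripper_force: 49.1
```

>>> play_rows(moves=[{"dx":0.4,"dy":0,"dz":0,"rx":0,"ry":0,"rz":0,"grip":1},{"dx":0.4,"dy":0,"dz":0,"rx":0,"ry":0,"rz":0,"grip":1},{"dx":0.4,"dy":0,"dz":0,"rx":0,"ry":0,"rz":0,"grip":1}])

```text
time: 19.27
tool_pos: [0.4496, -0.003, 0.0212]
tcp_rot: [[0.143, -0.99, -0.0], [-0.99, -0.143, 0.003], [-0.003, -0.0, -1.0]]
ft_force: [1.0, 6.8, -0.5]
gripper_width: 0.214
gripper_force: 49.1
```

>>> play_rows(moves=[{"dx":0.4,"dy":0,"dz":0,"rx":0,"ry":0,"rz":0,"grip":1},{"dx":0.4,"dy":0,"dz":0,"rx":0,"ry":0,"rz":0,"grip":1},{"dx":0.4,"dy":0,"dz":0,"rx":0,"ry":0,"rz":0,"grip":1},{"dx":-0.05,"dy":0,"dz":0,"rx":0,"ry":0,"rz":0,"grip":1},{"dx":0,"dy":0,"dz":0,"rx":0,"ry":0,"rz":0,"grip":1}])

```text
time: 19.9
tool_pos: [0.4515, -0.015, 0.0213]
tcp_rot: [[0.143, -0.99, 0.0], [-0.99, -0.143, 0.001], [-0.001, -0.0, -1.0]]
ft_force: [-0.5, 3.9, -1.0]
gripper_width: 0.215
gripper_force: 49.2
```

>>> play_rows(moves=[{"dx":0,"dy":0,"dz":0,"rx":0,"ry":0,"rz":0,"grip":3},{"dx":0,"dy":0,"dz":0,"rx":0,"ry":0,"rz":0,"grip":5},{"dx":0,"dy":0,"dz":0,"rx":0,"ry":0,"rz":0,"grip":5},{"dx":0,"dy":0,"dz":0,"rx":0,"ry":0,"rz":0,"grip":5},{"dx":0,"dy":0,"dz":0,"rx":0,"ry":0,"rz":0,"grip":5},{"dx":0,"dy":0,"dz":0,"rx":0,"ry":0,"rz":0,"grip":5}])

```text
time: 20.65
tool_pos: [0.4514, -0.0154, 0.0213]
tcp_rot: [[0.143, -0.99, -0.0], [-0.99, -0.143, -0.0], [0.0, 0.0, -1.0]]
ft_force: [-0.4, 0.0, -0.5]
gripper_width: 0.587
gripper_force: 0.0
```

```bash
python3 - <<'E'
from m import *
s=arm.state();P=cams.camera_params("wrist");i=cams.get_image("wrist")[:,:,::-1];cv2.imwrite("pics/r1.png",i)
m=np.array([.4541,-.0415]);u=np.array([.1418,-.9899]);print("tip in", .1105-(m-s["tool_pos"][:2])@u)
go(s["tool_pos"],np.radians(-81.85))
for r in range(110,420,20):
    row=cv2.GaussianBlur(i[r:r+1].astype(np.float32).mean(2),(5,1),0)[0];d=np.abs(np.gradient(row))
    print(r,240+d[240:275].argmax(),293+d[293:328].argmax(),end="; ")
E
```

```text
tip in 0.08426810199837839
t 20.7 tcp [ 0.4515 -0.0154  0.0213] d cm [-0.  0. -0.]
rotvec [ 0.   -0.    0.04]
F [-0.04  0.17 -0.26] grip 0.0 0.5836458136453352
110 273 307; 130 245 307; 150 246 307; 170 257 327; 190 249 307; 210 258 309; 230 243 321; 250 240 327; 270 262 306; 290 263 305; 310 264 306; 330 265 305; 350 266 304; 370 267 304; 390 256 297; 410 244 317;
```

>>> play_rows(moves=[{"dx":-1.5,"dy":0,"dz":0,"rx":0,"ry":0,"rz":0,"grip":5},{"dx":-2,"dy":0,"dz":0,"rx":0,"ry":0,"rz":0,"grip":5},{"dx":-2,"dy":0,"dz":0,"rx":0,"ry":0,"rz":0,"grip":5},{"dx":-1.2,"dy":0,"dz":0.35,"rx":0,"ry":0,"rz":0,"grip":5},{"dx":0,"dy":0,"dz":0,"rx":0,"ry":1.5,"rz":0,"grip":5},{"dx":0,"dy":0,"dz":0,"rx":0,"ry":0,"rz":0,"grip":5},{"dx":0,"dy":0,"dz":0,"rx":0,"ry":0,"rz":0,"grip":5}])

```text
time: 21.58
tool_pos: [0.4421, 0.0507, 0.0178]
tcp_rot: [[0.142, -0.99, 0.004], [-0.989, -0.142, -0.026], [0.026, -0.0, -1.0]]
ft_force: [0.9, -0.1, 0.4]
gripper_width: 0.585
gripper_force: 0.0
```

```bash
python3 - <<'E'
from m import *
s=arm.state();i=cams.get_image("wrist")[:,:,::-1];cv2.imwrite("pics/r2.png",i)
m=np.array([.4541,-.0415]);u=np.array([.1418,-.9899]);print("tcp to mouth",(m-s["tool_pos"][:2])@u)
go(s["tool_pos"],np.radians(-81.85))
for r in range(10,420,20):
    row=cv2.GaussianBlur(i[r:r+1].astype(np.float32).mean(2),(5,1),0)[0];d=np.abs(np.gradient(row))
    print(r,240+d[240:275].argmax(),293+d[293:328].argmax(),end="; ")
E
```

```text
tcp to mouth 0.09298534030229369
t 21.62 tcp [0.4421 0.0506 0.0178] d cm [-0.01 -0.    0.  ]
rotvec [-0.01 -1.5   0.01]
F [-0.5   0.14 -0.53] grip 0.0 0.5841927000699503
10 247 327; 30 256 306; 50 267 297; 70 256 312; 90 257 311; 110 258 311; 130 259 311; 150 259 311; 170 260 326; 190 254 310; 210 251 309; 230 263 309; 250 264 308; 270 264 309; 290 265 308; 310 267 307; 330 267 307; 350 261 314; 370 243 309; 390 263 302; 410 263 323;
```

>>> play_rows(moves=[{"dx":0,"dy":0.03,"dz":0,"rx":0,"ry":0,"rz":0,"grip":3},{"dx":0,"dy":0,"dz":0,"rx":0,"ry":0,"rz":0,"grip":2},{"dx":0,"dy":0,"dz":0,"rx":0,"ry":0,"rz":0,"grip":1},{"dx":0,"dy":0,"dz":0,"rx":0,"ry":0,"rz":0,"grip":1},{"dx":0,"dy":0,"dz":0,"rx":0,"ry":0,"rz":0,"grip":1},{"dx":0,"dy":0,"dz":0,"rx":0,"ry":0,"rz":0,"grip":1}], newtons=40)

```text
time: 22.38
tool_pos: [0.4417, 0.0507, 0.0178]
tcp_rot: [[0.142, -0.99, 0.004], [-0.989, -0.142, -0.026], [0.027, -0.0, -1.0]]
ft_force: [0.2, -2.3, 0.5]
gripper_width: 0.218
gripper_force: 39.0
```

>>> play_rows(moves=[{"dx":0,"dy":0,"dz":-0.15,"rx":0,"ry":-0.7,"rz":0,"grip":1},{"dx":0,"dy":0,"dz":-0.2,"rx":0,"ry":-0.8,"rz":0,"grip":1},{"dx":0,"dy":0,"dz":0,"rx":0,"ry":0,"rz":0,"grip":1},{"dx":0,"dy":0,"dz":0,"rx":0,"ry":0,"rz":0,"grip":1}])

```text
time: 22.88
tool_pos: [0.4414, 0.0513, 0.0213]
tcp_rot: [[0.143, -0.99, -0.0], [-0.99, -0.143, 0.001], [-0.001, 0.0, -1.0]]
ft_force: [0.4, 3.4, -0.4]
gripper_width: 0.22
gripper_force: 39.0
```

>>> play_rows(moves=[{"dx":0.4,"dy":0,"dz":0,"rx":0,"ry":0,"rz":0,"grip":1},{"dx":0.4,"dy":0,"dz":0,"rx":0,"ry":0,"rz":0,"grip":1},{"dx":0.4,"dy":0,"dz":0,"rx":0,"ry":0,"rz":0,"grip":1},{"dx":0.4,"dy":0,"dz":0,"rx":0,"ry":0,"rz":0,"grip":1},{"dx":0.4,"dy":0,"dz":0,"rx":0,"ry":0,"rz":0,"grip":1}])

```text
time: 23.5
tool_pos: [0.4441, 0.032, 0.0212]
tcp_rot: [[0.143, -0.99, -0.001], [-0.99, -0.143, 0.002], [-0.002, 0.0, -1.0]]
ft_force: [-0.9, 7.1, 0.1]
gripper_width: 0.221
gripper_force: 39.1
```

>>> play_rows(moves=[{"dx":0.4,"dy":0,"dz":0,"rx":0,"ry":0,"rz":0,"grip":1},{"dx":0.4,"dy":0,"dz":0,"rx":0,"ry":0,"rz":0,"grip":1},{"dx":0.4,"dy":0,"dz":0,"rx":0,"ry":0,"rz":0,"grip":1},{"dx":0.4,"dy":0,"dz":0,"rx":0,"ry":0,"rz":0,"grip":1},{"dx":0.4,"dy":0,"dz":0,"rx":0,"ry":0,"rz":0,"grip":1}])

```text
time: 24.12
tool_pos: [0.447, 0.0122, 0.0212]
tcp_rot: [[0.143, -0.99, -0.0], [-0.99, -0.143, 0.002], [-0.002, 0.0, -1.0]]
ft_force: [0.1, 7.0, -0.9]
gripper_width: 0.217
gripper_force: 39.3
```

>>> play_rows(moves=[{"dx":0.3,"dy":0,"dz":0,"rx":0,"ry":0,"rz":0,"grip":1},{"dx":0.3,"dy":0,"dz":0,"rx":0,"ry":0,"rz":0,"grip":1},{"dx":0.2,"dy":0,"dz":0,"rx":0,"ry":0,"rz":0,"grip":1},{"dx":0.2,"dy":0,"dz":0,"rx":0,"ry":0,"rz":0,"grip":1},{"dx":0.1,"dy":0,"dz":0,"rx":0,"ry":0,"rz":0,"grip":1},{"dx":0,"dy":0,"dz":0,"rx":0,"ry":0,"rz":0,"grip":1}])

```text
time: 24.88
tool_pos: [0.4486, 0.0013, 0.0212]
tcp_rot: [[0.143, -0.99, -0.0], [-0.99, -0.143, 0.001], [-0.001, 0.0, -1.0]]
ft_force: [-0.5, 6.9, 0.0]
gripper_width: 0.219
gripper_force: 39.3
```

>>> play_rows(moves=[{"dx":0.1,"dy":0,"dz":0,"rx":0,"ry":0,"rz":0,"grip":1},{"dx":0.1,"dy":0,"dz":0,"rx":0,"ry":0,"rz":0,"grip":1}])

```text
time: 25.12
tool_pos: [0.4489, -0.0006, 0.0212]
tcp_rot: [[0.143, -0.99, -0.0], [-0.99, -0.143, 0.002], [-0.002, 0.0, -1.0]]
ft_force: [1.4, 5.8, -0.9]
gripper_width: 0.216
gripper_force: 39.3
```

>>> play_rows(moves=[{"dx":0.1,"dy":0,"dz":0,"rx":0,"ry":0,"rz":0,"grip":1},{"dx":0.1,"dy":0,"dz":0,"rx":0,"ry":0,"rz":0,"grip":1}])

```text
time: 25.38
tool_pos: [0.4491, -0.0026, 0.0212]
tcp_rot: [[0.143, -0.99, -0.0], [-0.99, -0.143, 0.002], [-0.002, 0.0, -1.0]]
ft_force: [0.4, 6.3, 1.3]
gripper_width: 0.215
gripper_force: 39.4
```

```bash
python3 -c "
from h import *
s=arm.state();m=np.array([.4541,-.0415]);u=np.array([.1418,-.9899]);print((m-s['tool_pos'][:2])@u)"
```

```text
0.039228187747518024
```

>>> play_rows(moves=[{"dx":0.1,"dy":0,"dz":0,"rx":0,"ry":0,"rz":0,"grip":1},{"dx":0.1,"dy":0,"dz":0,"rx":0,"ry":0,"rz":0,"grip":1}])

```text
time: 25.62
tool_pos: [0.4494, -0.0046, 0.0212]
tcp_rot: [[0.143, -0.99, -0.0], [-0.99, -0.143, 0.002], [-0.002, 0.0, -1.0]]
ft_force: [0.1, 6.3, -0.5]
gripper_width: 0.219
gripper_force: 39.4
```

```bash
true
```

>>> play_rows(moves=[{"dx":0.1,"dy":0,"dz":0,"rx":0,"ry":0,"rz":0,"grip":1},{"dx":0.1,"dy":0,"dz":0,"rx":0,"ry":0,"rz":0,"grip":1}])

```text
time: 25.88
tool_pos: [0.4498, -0.0065, 0.0212]
tcp_rot: [[0.143, -0.99, -0.0], [-0.99, -0.143, 0.002], [-0.002, 0.0, -1.0]]
ft_force: [0.7, 6.8, -0.0]
gripper_width: 0.219
gripper_force: 39.4
```

>>> play_rows(moves=[{"dx":0.1,"dy":0,"dz":0,"rx":0,"ry":0,"rz":0,"grip":1},{"dx":0.1,"dy":0,"dz":0,"rx":0,"ry":0,"rz":0,"grip":1}])

```text
time: 26.12
tool_pos: [0.45, -0.0085, 0.0212]
tcp_rot: [[0.143, -0.99, -0.0], [-0.99, -0.143, 0.002], [-0.002, 0.0, -1.0]]
ft_force: [-0.4, 6.5, 0.2]
gripper_width: 0.221
gripper_force: 39.4
```

>>> play_rows(moves=[{"dx":0.1,"dy":0,"dz":0,"rx":0,"ry":0,"rz":0,"grip":1},{"dx":0.1,"dy":0,"dz":0,"rx":0,"ry":0,"rz":0,"grip":1}])

```text
time: 26.38
tool_pos: [0.4504, -0.0104, 0.0212]
tcp_rot: [[0.143, -0.99, -0.0], [-0.99, -0.143, 0.002], [-0.002, -0.0, -1.0]]
ft_force: [0.9, 6.6, 0.0]
gripper_width: 0.218
gripper_force: 39.5
```

>>> play_rows(moves=[{"dx":0.1,"dy":0,"dz":0,"rx":0,"ry":0,"rz":0,"grip":1},{"dx":0.1,"dy":0,"dz":0,"rx":0,"ry":0,"rz":0,"grip":1}])

```text
time: 26.62
tool_pos: [0.4507, -0.0124, 0.0212]
tcp_rot: [[0.143, -0.99, -0.0], [-0.99, -0.143, 0.002], [-0.002, -0.0, -1.0]]
ft_force: [-0.9, 7.2, 0.7]
gripper_width: 0.218
gripper_force: 39.5
```

>>> play_rows(moves=[{"dx":0.1,"dy":0,"dz":0,"rx":0,"ry":0,"rz":0,"grip":1},{"dx":0.1,"dy":0,"dz":0,"rx":0,"ry":0,"rz":0,"grip":1}])

```text
time: 26.88
tool_pos: [0.4509, -0.0143, 0.0212]
tcp_rot: [[0.144, -0.99, -0.0], [-0.99, -0.144, 0.002], [-0.002, -0.0, -1.0]]
ft_force: [0.6, 6.1, 0.5]
gripper_width: 0.22
gripper_force: 39.5
```

>>> play_rows(moves=[{"dx":0.1,"dy":0,"dz":0,"rx":0,"ry":0,"rz":0,"grip":1},{"dx":0.1,"dy":0,"dz":0,"rx":0,"ry":0,"rz":0,"grip":1}])

```text
time: 27.12
tool_pos: [0.451, -0.0158, 0.0211]
tcp_rot: [[0.144, -0.99, -0.001], [-0.99, -0.144, 0.003], [-0.003, 0.0, -1.0]]
ft_force: [0.1, 10.1, 0.6]
gripper_width: 0.221
gripper_force: 39.6
```

>>> play_rows(moves=[{"dx":0.05,"dy":0,"dz":0,"rx":0,"ry":0,"rz":0,"grip":1},{"dx":0,"dy":0,"dz":0,"rx":0,"ry":0,"rz":0,"grip":1}])

```text
time: 27.38
tool_pos: [0.451, -0.0159, 0.0212]
tcp_rot: [[0.144, -0.99, -0.001], [-0.99, -0.144, 0.004], [-0.004, 0.0, -1.0]]
ft_force: [-1.0, 12.3, 1.3]
gripper_width: 0.22
gripper_force: 39.7
```

>>> play_rows(moves=[{"dx":0.06,"dy":0,"dz":0,"rx":0,"ry":0,"rz":0,"grip":1},{"dx":0,"dy":0,"dz":0,"rx":0,"ry":0,"rz":0,"grip":1},{"dx":0,"dy":0,"dz":0,"rx":0,"ry":0,"rz":0,"grip":1}])

```text
time: 27.75
tool_pos: [0.4509, -0.0161, 0.0211]
tcp_rot: [[0.144, -0.99, -0.001], [-0.99, -0.144, 0.004], [-0.005, 0.0, -1.0]]
ft_force: [0.1, 13.2, 3.3]
gripper_width: 0.218
gripper_force: 39.7
```

>>> play_rows(moves=[{"dx":0.08,"dy":0,"dz":0,"rx":0,"ry":0,"rz":0,"grip":1},{"dx":0,"dy":0,"dz":0,"rx":0,"ry":0,"rz":0,"grip":1},{"dx":0,"dy":0,"dz":0,"rx":0,"ry":0,"rz":0,"grip":1}])

```text
time: 28.12
tool_pos: [0.451, -0.0164, 0.0211]
tcp_rot: [[0.145, -0.99, -0.001], [-0.989, -0.145, 0.005], [-0.006, 0.0, -1.0]]
ft_force: [-0.6, 16.5, 3.1]
gripper_width: 0.221
gripper_force: 39.8
```

>>> play_rows(moves=[{"dx":0.02,"dy":0,"dz":0,"rx":0,"ry":0,"rz":0,"grip":1},{"dx":0,"dy":0,"dz":0,"rx":0,"ry":0,"rz":0,"grip":1},{"dx":0,"dy":0,"dz":0,"rx":0,"ry":0,"rz":0,"grip":1},{"dx":0,"dy":0,"dz":0,"rx":0,"ry":0,"rz":0,"grip":1},{"dx":0,"dy":0,"dz":0,"rx":0,"ry":0,"rz":0,"grip":1},{"dx":0,"dy":0,"dz":0,"rx":0,"ry":0,"rz":0,"grip":1},{"dx":0,"dy":0,"dz":0,"rx":0,"ry":0,"rz":0,"grip":1},{"dx":0,"dy":0,"dz":0,"rx":0,"ry":0,"rz":0,"grip":1},{"dx":0,"dy":0,"dz":0,"rx":0,"ry":0,"rz":0,"grip":1}])

```text
time: 29.25
tool_pos: [0.451, -0.0164, 0.0211]
tcp_rot: [[0.145, -0.989, -0.001], [-0.989, -0.145, 0.006], [-0.006, -0.0, -1.0]]
ft_force: [-1.3, 16.0, 3.1]
gripper_width: 0.218
gripper_force: 39.8
```

```bash
python3 -c "
from h import *
s=arm.state();m=np.array([.4541,-.0415]);u=np.array([.1418,-.9899]);go(s['tool_pos'],np.radians(-81.85));print((m-s['tool_pos'][:2])@u)"
```

```text
t 29.25 tcp [ 0.451  -0.0164  0.0211] d cm [0. 0. 0.]
rotvec [0.   0.33 0.17]
F [-1.34 16.    3.14] grip 39.82042282819748 0.21769625698127512
0.025280171438866055
```

>>> play_rows(moves=[{"dx":-0.1,"dy":0,"dz":0,"rx":0,"ry":0,"rz":0,"grip":1},{"dx":-0.1,"dy":0,"dz":0,"rx":0,"ry":0,"rz":0,"grip":1},{"dx":0,"dy":0,"dz":0,"rx":0,"ry":0,"rz":0,"grip":3},{"dx":0,"dy":0,"dz":0,"rx":0,"ry":0,"rz":0,"grip":5},{"dx":0,"dy":0,"dz":0,"rx":0,"ry":0,"rz":0,"grip":5},{"dx":0,"dy":0,"dz":0,"rx":0,"ry":0,"rz":0,"grip":5},{"dx":0,"dy":0,"dz":-1,"rx":0,"ry":0,"rz":0,"grip":5},{"dx":0,"dy":0,"dz":-2,"rx":0,"ry":0,"rz":0,"grip":5},{"dx":0,"dy":0,"dz":-3,"rx":0,"ry":0,"rz":0,"grip":5},{"dx":-1,"dy":0,"dz":-3,"rx":0,"ry":0,"rz":0,"grip":5},{"dx":-3,"dy":0,"dz":-3,"rx":0,"ry":0,"rz":0,"grip":5},{"dx":-3,"dy":0,"dz":-1,"rx":0,"ry":0,"rz":0,"grip":5},{"dx":0,"dy":0,"dz":0,"rx":0,"ry":0,"rz":0,"grip":5}])

```text
time: 30.88
tool_pos: [0.4418, 0.0531, 0.1528]
tcp_rot: [[0.145, -0.989, 0.002], [-0.989, -0.145, 0.0], [0.0, -0.002, -1.0]]
ft_force: [0.8, 0.3, -0.1]
gripper_width: 0.587
gripper_force: 0.0
```

```bash
python3 - <<'E'
from h import *
P=cams.camera_params("wrist");i=cams.get_image("wrist")[:,:,::-1];cv2.imwrite("pics/f.png",i)
s=arm.state();print(s["tool_pos"],s["ft_force"])
m=np.array([.4541,-.0415]);u=np.array([.1418,-.9899])
for L in(.039,.0475,.059): print(L,proj("wrist",[[*(m-u*L),.065]],P).round(1))
# row profile along bore axis: brightness
for r in range(10,260,8):
    p=i[r,250:320].astype(int).mean(1); b=(i[r,230:340].astype(int).min(1)>105); x=np.flatnonzero(b)+230; k=np.flatnonzero(i[r,230:340].max(1)<45)+230
    print(r,len(x),x.mean().round() if len(x) else 0,"| dark",len(k),k.mean().round() if len(k) else 0)
E
```

```text
[0.44168554 0.05229232 0.15209635] [-0.48364909 -0.19606643  0.08986634]
0.039 [[284.8 133.1]]
0.0475 [[284.8 144. ]]
0.059 [[284.7 158.5]]
10 104 282.0 | dark 0 0
18 102 282.0 | dark 0 0
26 102 282.0 | dark 0 0
34 98 284.0 | dark 0 0
42 90 281.0 | dark 8 330.0
50 88 283.0 | dark 8 318.0
58 64 278.0 | dark 0 0
66 43 276.0 | dark 58 284.0
74 22 278.0 | dark 58 284.0
82 73 276.0 | dark 0 0
90 77 277.0 | dark 0 0
98 87 278.0 | dark 0 0
106 100 283.0 | dark 0 0
114 107 284.0 | dark 0 0
122 92 287.0 | dark 0 0
130 68 294.0 | dark 0 0
138 61 302.0 | dark 0 0
146 25 320.0 | dark 35 286.0
154 23 308.0 | dark 1 296.0
162 44 296.0 | dark 0 0
170 20 301.0 | dark 0 0
178 18 311.0 | dark 0 0
186 21 305.0 | dark 0 0
194 41 293.0 | dark 0 0
202 61 281.0 | dark 0 0
210 70 279.0 | dark 0 0
218 78 281.0 | dark 0 0
226 73 284.0 | dark 0 0
234 62 291.0 | dark 0 0
242 55 289.0 | dark 0 0
250 42 302.0 | dark 0 0
258 49 292.0 | dark 0 0
```

The collar is at column 284 and the disc at column 286, about 50 mm out from the mouth. That puts the tip about 152 mm in, in line with the bore and clear of the gripper.

```bash
python3 -c "
from rig import arm
print(arm.close_job())"
```

```text
the job is handed in; nothing more can be done
None
```

The job is handed in: the rod is back in the syringe, tip about 152 mm in by my measurement. The piston was pressed on the end plug at about 16 N for over a second, and the rod is released in line with the bore; no verdict came back.

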